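# Release the two-stage catch of the green sample case

### The arm

A 6-joint arm with a two-finger parallel gripper is mounted at the origin on a cart in front of the work surface, level with it; the furniture and walls round the work are solid. World frame = base frame: x ahead of the robot, y to its left, z up, the work surface at z = 0. Lengths are in m, angles in rad, forces in N, time in s.
With the tool pointing down it reaches from about 0.3 to 0.775 m from the base axis. Payload 14.6 kg.
Tool frame: the origin (TCP) lies midway between the tips of the shut fingers; the grasp point (between the pads) lies 19 mm behind it (ctrl.grip_depth is the distance from the TCP to the grasp point, in m); z points along the fingers, x is the direction in which the jaws open and shut, and the axes are right-handed (so a half turn about z gives the same grasp; the last joint's range is limited). The gripper opens to 94 mm and grips with 3 to 60 N. Pads are 16 mm wide; open, the fingers measure 119 mm over their backs; the gripper's body (75 mm by 177 mm) begins 78 mm behind the grasp point.
Start: joints at [-1.338, 0.3, 1.521, -0, 1.321, -0.067], TCP at [0.162, -0.525, 0.205] pointing down, gripper open.
Joint ranges: [-3.03, 3.03], [-0.79, 2.21], [0.23, 2.52], [-1.04, 4.18], [0, 3.07], [-2.55, 2.55]. Speed limits (rad/s): [2.22, 2.22, 2.57, 3.14, 3.14, 3.14].

### API

Orientations are given as [roll, pitch, yaw] about the fixed x, y, z axes, in that order (R = Rz(yaw) Ry(pitch) Rx(roll)).
In Python, from station import ctrl gives the robot as it stands.
- The arm moves only by the tool play_rows, never from a script. Its argument "steps" is a list that holds one entry, the list of rows, each a list of 7 numbers: the shift along the tool's x, y, z in cm, then the turn, a rotation vector about the tool's x, y, z in rad, then the opening, from 0 (shut) to 1 (fully open). In form: [[[x, y, z, ax, ay, az, hand], ...]]. A call has 1 to 20 rows; each row is the pose to reach, as a shift and turn from the pose measured when the call began, along the tool's axes at that moment; what a row does not reach only later rows make up. A row lasts 1/12 s, in which the tool goes at most 41.7 mm and 7.16 degrees, less where a joint would pass 70% of its speed; a pose out of reach is approached as far as the arm can. A call with a gripper value outside its range is refused whole. The fingers move at their own pace and stop on an object; "force" is the grip in N (left out, the last holds). Time passes only in rows, so rows that repeat a pose let the fingers close. It gives the time, the measured TCP pose, the force and the opening at its end, in the units of the state.
- ctrl.get_obs(): the state, without advancing time (a new reading comes with each control period).
- ctrl.camera(name): name is "scene" or "top" or "wrist"; returns a dict with "frame" (384x512x3 uint8, blue, green, red), "fovy" (degrees; the focal length in pixels is half the picture's height over the tangent of half this angle, whatever the lens; pixels are square), "cx", "cy" (the principal point, pixels), "world_to_cam" (4x4, takes a point from world to camera coordinates). Camera axes: x right, y up, looking along -z (the intrinsics and any distortion apply to the point x, -y, -z); pixel columns grow to the right and rows downward; lengths in m; the calibration is good to about 2 mm. The wrist camera is an equidistant fisheye: a pixel r from the principal point sees the ray r / f radians off the axis. A picture is of the moment at which its call begins. There is no depth.
- ctrl.hand_in(): hands the job in, once; it reports no verdict.
The state is a dict: "time_s": time; "qpos": joint angles; "joint_vel": joint speeds; "tau": joint torques, N m; "ee_pos": TCP position; "eef_rot": TCP orientation; "force": force on the tool from outside, world axes, zero at the start; "moment": the same for the moment, N m; "grip_width": finger opening in m.
Only numpy, scipy, OpenCV 4.12 (cv2) and the standard library are available. Lean on these libraries where they do the work, as an engineer would, in place of code of your own. Each camera call takes 0.05 s, during which the arm holds its last target. There are 200 camera calls.

### The job

Unlatch the green sample case: first pull the orange safety tab on its lid straight out, away from the latch, as far as it goes, then lift the metal latch lever until it stands upright and let go. Leave the matching blue case locked.

Things in the scene. Friction and masses are not known exactly. Their poses are not given: they have to be found in the camera images.
- green_case: the GREEN sample case: fixed, closed, 140 (x) x 110 (y) x 52 mm high; origin under its centre. It may change places with an identical BLUE case. Its x axis points away from the robot (within 20 degrees), y across, z up. Along the middle of its lid, from the front (-x) to the back: orange safety tab, metal latch lever, the lever's hinge
- green_tab_grip (a point): grip centre of the orange safety tab: thumb block 16 (x) x 14 (y) x 24 mm tall, this point 23 mm above the lid (75 mm above the table), 8 mm under the block's top; axes as the case's. Pinch across y. It slides only along the case's -x, towards the robot, 16 mm, with 1.5 N of friction, and stays where left. Its tongue lies 9 mm over the latch's toe and blocks it
- green_tab (a joint): travel of the green case's safety tab in m: 0 = home (latch blocked), 0.016 = pulled fully out; the latch is free from about 0.010 on
- green_latch_grip (a point): grip centre of the metal latch lever: block 20 (x) x 14 (y) x 28 mm tall at its free end; latch down, this point is 26 mm above the lid (78 mm above the table), 10 mm under the block's top. A toe reaches 16 mm past the block to -x. Hinge axis: along y, 64 mm behind (+x) and 14 mm below this point when down. Pinch across y, carry it in an arc about the hinge; it can turn between the fingers
- green_latch (a joint): angle of the green case's latch in rad: 0 = down (latched), 1.57 = upright, stop at 1.75; friction (0.07 N m) holds it at any angle
- blue_tab (a joint): travel in m of the orange safety tab of the other, BLUE case; it must stay home at 0

How it is judged:
By the outcome, as a careful person would: the job done as asked, in the order asked, and still so for the second after the job is handed in, with the robot touching nothing.
It also fails if it takes over 40 s, if anything falls off the work surface, if the arm or the gripper's body presses on something with over 40 N, if the wrist force passes 120 N, or if a joint passes its speed limit or range.

## Working session

There is one attempt and no reset: what is moved stays moved. The work goes in short steps, Python scripts to look and compute and a tool call to move; the robot and the scene stay as the last step left them, time stands still between calls to the robot, and variables do not carry over. Pictures are saved under pics/ and viewed, about 8 in all and at most 12, crops included, and the job is handed in when it is done.

Besides the shell and the picture viewer there is one more tool, called after "Call:" as name([rows], argument=value, ...), one row to a line, values as JSON. play_rows: Moves the arm, as the interface text tells. Its arguments: {"type":"object","properties":{"steps":{"type":"array"},"force":{"type":"number"}},"required":["steps"]}

```bash
mkdir -p pics
python3 - <<'E'
from station import ctrl
import cv2,numpy as np
o=ctrl.get_obs();print({k:np.round(v,4).tolist() for k,v in o.items()},ctrl.grip_depth)
for n in("scene","top"):
    c=ctrl.camera(n);cv2.imwrite(f"pics/{n}0.png",c["frame"]);np.savez(f"{n}0.npz",**c)
    print(n,c["fovy"],c["cx"],c["cy"],np.round(c["world_to_cam"],3).tolist(), [k for k in c])
a=cv2.imread("pics/scene0.png");b=cv2.imread("pics/top0.png")
cv2.imwrite("pics/both0.png",cv2.resize(np.vstack([a,b]),(800,1200))[:, :])
E
```

```text
{'time_s': 0.0, 'qpos': [-1.3376, 0.3005, 1.5216, -0.0, 1.3207, -0.0666], 'joint_vel': [-0.0001, 0.0007, 0.0002, 0.0002, 0.0008, 0.0009], 'tau': [0.0025, -53.1799, -35.2733, 0.0709, 0.0244, -0.0], 'ee_pos': [0.1624, -0.5252, 0.2049], 'eef_rot': [-3.1415, 0.0012, -1.271], 'force': [0.5081, -0.6303, -0.4525], 'moment': [-0.0118, 0.0174, -0.0526], 'grip_width': 0.0942} 0.0188
scene 50.50778066992536 257.8560870829952 191.29614146830758 [[-0.871, -0.491, -0.011, 0.389], [0.215, -0.402, 0.89, -0.203], [-0.441, 0.773, 0.456, -0.622], [0.0, 0.0, 0.0, 1.0]] ['frame', 'fovy', 'cx', 'cy', 'world_to_cam']
top 48.60155350048754 246.4934970019478 195.49211766413566 [[-0.017, -1.0, 0.007, -0.132], [0.999, -0.017, 0.04, -0.491], [-0.04, 0.008, 0.999, -1.101], [0.0, 0.0, 0.0, 1.0]] ['frame', 'fovy', 'cx', 'cy', 'world_to_cam']
```

View pics/top0.png

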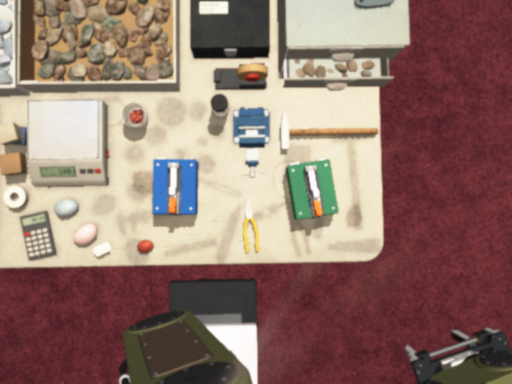

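View pics/scene0.png

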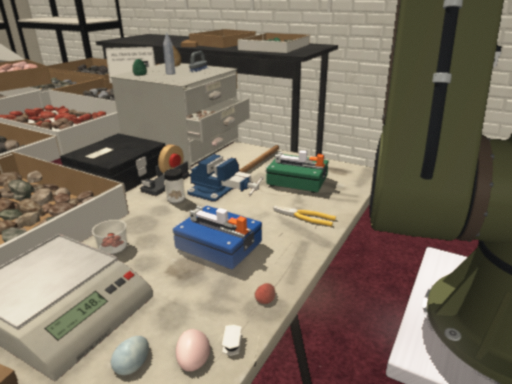

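The top view shows the green case at about (313,189) px with its orange tab at (316,208), and the blue case at (175,187). The pale lever runs up the middle of each lid. Next I'll measure the green case.

```bash
cat > h.py <<'E'
import numpy as np,cv2
def ray(c,u,v,z):
    M=np.array(c["world_to_cam"]);f=192/np.tan(np.radians(float(c["fovy"]))/2)
    d=np.array([(u-c["cx"])/f,-(v-c["cy"])/f,-1.]);R=M[:3,:3];o=-R.T@M[:3,3];w=R.T@d
    return o+w*(z-o[2])/w[2]
def proj(c,p):
    M=np.array(c["world_to_cam"]);f=192/np.tan(np.radians(float(c["fovy"]))/2)
    q=M[:3,:3]@p+M[:3,3];return c["cx"]-f*q[0]/q[2],c["cy"]+f*q[1]/q[2]
def big(m):
    return max(cv2.findContours(m,cv2.RETR_EXTERNAL,cv2.CHAIN_APPROX_NONE)[0],key=cv2.contourArea)
E
python3 - <<'E'
from h import *
c=dict(np.load("top0.npz"));im=c["frame"];h=cv2.cvtColor(im,cv2.COLOR_BGR2HSV)
g=cv2.inRange(h,(60,80,40),(90,255,255));g[:, :270]=0
k=big(g);hull=cv2.convexHull(k);r=cv2.minAreaRect(hull);print(r)
P=np.array([ray(c,*p,.052)[:2] for p in cv2.boxPoints(r)]);print(P.round(4),np.round(P.mean(0),4))
e=[P[(i+1)%4]-P[i] for i in range(4)];print([(np.round(np.linalg.norm(x),4),np.round(np.degrees(np.arctan2(x[1],x[0])),1)) for x in e])
o=cv2.inRange(h,(5,140,120),(16,255,255));o[:, :270]=0;o[:150]=0;o[240:]=0
k=big(o);m=cv2.moments(o,True);print("tab",m["m00"],cv2.boundingRect(k),ray(c,m["m10"]/m["m00"],m["m01"]/m["m00"],.08))
cr=np.hstack([im[150:230,275:350],im[150:230,140:215]]);cv2.imwrite("pics/c1.png",cv2.resize(cr,None,fx=5.2,fy=5.2,interpolation=cv2.INTER_CUBIC))
E
```

```text
((311.6216125488281, 189.22972106933594), (53.59407043457031, 42.90813446044922), 80.53767395019531)
[[ 0.5586 -0.2408]
 [ 0.5748 -0.3481]
 [ 0.441  -0.367 ]
 [ 0.4251 -0.2602]] [ 0.4999 -0.304 ]
[(np.float64(0.1086), np.float64(-81.4)), (np.float64(0.1351), np.float64(-172.0)), (np.float64(0.108), np.float64(98.5)), (np.float64(0.1349), np.float64(8.3))]
tab 92.0 (313, 201, 10, 16) [ 0.45123797 -0.31171977  0.08      ]
```

View pics/c1.png

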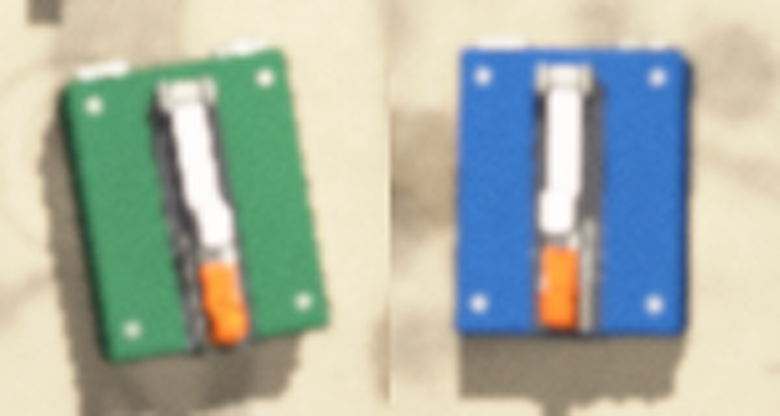

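The crop shows the green case yawed about 8°. Its orange block sits near (318,211) px and the lever block near (315,193) px in the full image. I'll move above the tab and look with the wrist camera.

```bash
cat >> h.py <<'E'
from scipy.spatial.transform import Rotation as Ro
def row(o,p,yaw,roll=np.pi,pitch=0):
    R0=Ro.from_euler("xyz",o["eef_rot"]);R1=Ro.from_euler("xyz",[roll,pitch,yaw])
    return np.round(np.r_[R0.inv().apply(np.array(p)-o["ee_pos"])*100,(R0.inv()*R1).as_rotvec()],3).tolist()
E
python3 - <<'E'
from h import *
from station import ctrl
c=dict(np.load("top0.npz"))
print(ray(c,318.3,211.2,.083),ray(c,315.4,193.3,.088))
o=ctrl.get_obs()
print(row(o,[.445,-.312,.17],-1.424))
E
```

```text
[ 0.4441562  -0.31407806  0.083     ] [ 0.48778434 -0.30716228  0.088     ]
[-12.024, -33.3, 3.511, 0.0, 0.001, 0.153]
```

Call:
play_rows([
  [[-1.2,-3.3,0.3,0,0,0.02,0.5],[-2.4,-6.6,0.7,0,0,0.03,0.5],[-3.6,-10,1,0,0,0.05,0.5],[-4.8,-13.3,1.4,0,0,0.06,0.5],[-6,-16.6,1.7,0,0,0.08,0.5],[-7.2,-20,2.1,0,0,0.09,0.5],[-8.4,-23.3,2.5,0,0,0.11,0.5],[-9.6,-26.6,2.8,0,0,0.12,0.5],[-10.8,-30,3.1,0,0,0.14,0.5],[-12,-33.3,3.5,0,0,0.153,0.5],[-12,-33.3,3.5,0,0,0.153,0.5],[-12,-33.3,3.5,0,0,0.153,0.5]],
])

```text
time_s: 1.1
ee_pos: [0.4457, -0.3111, 0.1694]
eef_rot: [3.141, 0.002, -1.421]
force: [-0.1, -0.1, -0.7]
grip_width: 0.0469
```

Run:
```python
from h import *
from station import ctrl
o=ctrl.get_obs();print({k:np.round(o[k],4).tolist() for k in("time_s","ee_pos","eef_rot","force","grip_width","qpos")})
c=ctrl.camera("wrist");np.savez("w1.npz",**c);f=c["frame"].copy()
print(c["fovy"],c["cx"],c["cy"],np.linalg.inv(c["world_to_cam"]).round(3).tolist())
cv2.imwrite("pics/w1.png",cv2.resize(f,(800,600)))
```

```text
{'time_s': 1.1, 'ee_pos': [0.4457, -0.3111, 0.1694], 'eef_rot': [3.1406, 0.0019, -1.4212], 'force': [-0.0811, -0.064, -0.6917], 'grip_width': 0.0469, 'qpos': [-0.677, 0.3186, 1.5828, 0.0006, 1.2422, 0.744]}
65.70646984690485 256.4785690953149 190.50310135270922 [[0.15, 0.953, 0.262, 0.522], [-0.989, 0.145, 0.039, -0.3], [-0.001, -0.265, 0.964, 0.349], [0.0, 0.0, 0.0, 1.0]]
```

View pics/w1.png

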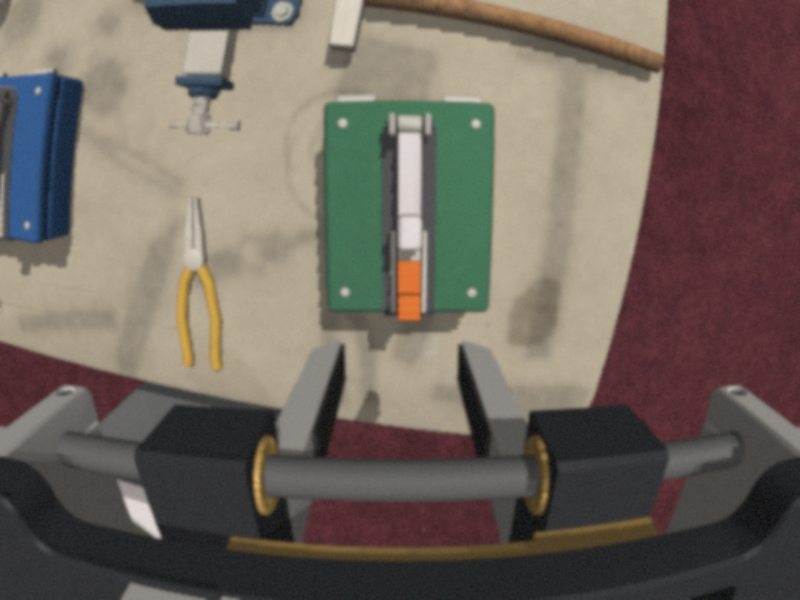

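The wrist view (800x600) shows the tab block's top face at (409,307) px and the lever block's top at (410,232) px. Both line up with the lid's middle. I'll locate both in world coordinates.

```bash
cat >> h.py <<'E'
def fray(c,u,v,z):
    M=np.array(c["world_to_cam"]);f=192/np.tan(np.radians(float(c["fovy"]))/2)
    x,y=(u-c["cx"])/f,(v-c["cy"])/f;r=np.hypot(x,y);s=np.sin(r)/r if r else 1
    d=np.array([x*s,-y*s,-np.cos(r)]);R=M[:3,:3];o=-R.T@M[:3,3];w=R.T@d
    return o+w*(z-o[2])/w[2]
E
python3 - <<'E'
from h import *
from station import ctrl
c=dict(np.load("w1.npz"));s=.64
h=cv2.cvtColor(c["frame"],cv2.COLOR_BGR2HSV)
g=cv2.inRange(h,(55,80,30),(95,255,255));r=cv2.minAreaRect(cv2.convexHull(big(g)));print(r)
P=np.array([fray(c,*p,.052)[:2] for p in cv2.boxPoints(r)]);print(P.round(4),P.mean(0).round(4))
e=[P[(i+1)%4]-P[i] for i in range(4)];print([(np.round(np.linalg.norm(x),4),np.round(np.degrees(np.arctan2(x[1],x[0])),1)) for x in e])
for n,u,v,z in[("tab top",409,307,.083),("tabfront",409,320,.083),("tabback",409,294,.083),("lever top",410,232,.088),("lev front",410,248,.088),("hinge",409,121,.07)]:
    print(n,fray(c,u*s,v*s,z).round(4))
o=ctrl.get_obs()
E
```

```text
((261.0, 131.99996948242188), (105.99998474121094, 131.99996948242188), -0.0)
[[ 0.4253 -0.2626]
 [ 0.5602 -0.2453]
 [ 0.5764 -0.3491]
 [ 0.4421 -0.3732]] [ 0.501  -0.3075]
[(np.float64(0.136), np.float64(7.3)), (np.float64(0.1051), np.float64(-81.2)), (np.float64(0.1365), np.float64(-169.9)), (np.float64(0.1118), np.float64(98.6))]
tab top [ 0.4445 -0.3163  0.083 ]
tabfront [ 0.4365 -0.3176  0.083 ]
tabback [ 0.4525 -0.3151  0.083 ]
lever top [ 0.4897 -0.3098  0.088 ]
lev front [ 0.4806 -0.3112  0.088 ]
hinge [ 0.5536 -0.2998  0.07  ]
```

Call:
play_rows([
  [[0.2,0.1,2.5,0,0,0,0.45],[0.4,0.15,5.5,0,0,0,0.4],[0.4,0.15,8,0,0,0,0.4],[0.4,0.15,9.5,0,0,0,0.4],[0.4,0.15,10.5,0,0,0,0.4],[0.4,0.15,11,0,0,0,0.4],[0.4,0.15,11,0,0,0,0.4]],
])

```text
time_s: 1.73
ee_pos: [0.4434, -0.3165, 0.0594]
eef_rot: [3.14, 0.002, -1.424]
force: [-0.2, 0.0, 0.4]
grip_width: 0.0375
```

Run:
```python
from h import *
from station import ctrl
c=ctrl.camera("wrist");f=c["frame"];np.savez("w2.npz",**c)
cv2.imwrite("pics/w2.png",cv2.resize(f[90:290,130:390],(780,600),interpolation=cv2.INTER_CUBIC))
```

```text
(no output)
```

View pics/w2.png

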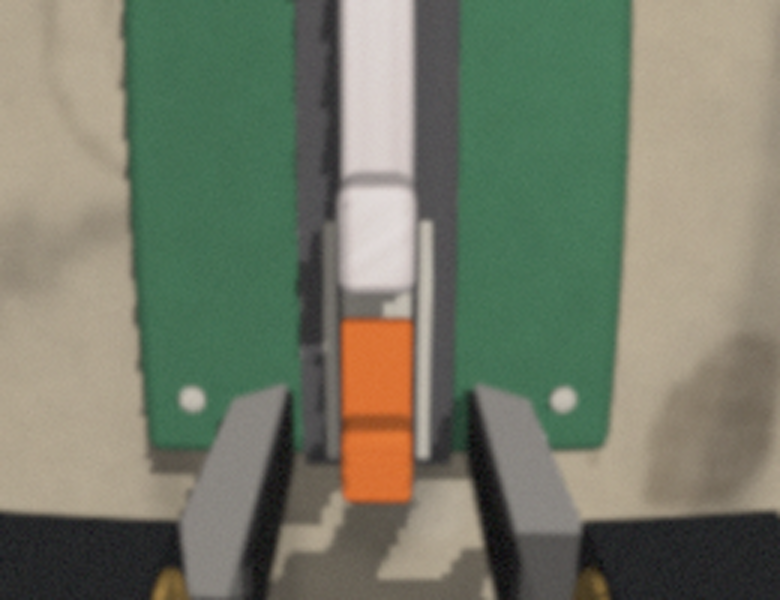

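The fingers sit either side of the orange block and are centred within about 1 mm. I'll close and pull along tool +y, which is the case's -x.

Call:
play_rows([
  [[0,0,0,0,0,0,0.1],[0,0,0,0,0,0,0.1],[0,0,0,0,0,0,0.1],[0,0,0,0,0,0,0.1],[0,0,0,0,0,0,0.1]],
], force=15)

```text
time_s: 2.2
ee_pos: [0.4439, -0.3158, 0.0608]
eef_rot: [3.141, 0.003, -1.423]
force: [-1.6, 8.3, 8.8]
grip_width: 0.0141
```

Call:
play_rows([
  [[0,0.3,0,0,0,0,0.1],[0,0.6,0,0,0,0,0.1],[0,0.9,0,0,0,0,0.1],[0,1.2,0,0,0,0,0.1],[0,1.4,0,0,0,0,0.1],[0,1.6,0,0,0,0,0.1],[0,1.6,0,0,0,0,0.1]],
])

```text
time_s: 2.78
ee_pos: [0.4291, -0.3179, 0.061]
eef_rot: [-3.139, 0.002, -1.424]
force: [12.0, 4.8, -5.5]
grip_width: 0.0135
```

Call:
play_rows([
  [[0,0.1,0,0,0,0,0.1],[0,0.2,0,0,0,0,0.1],[0,0.2,0,0,0,0,0.1]],
])

```text
time_s: 3.03
ee_pos: [0.4288, -0.3179, 0.0611]
eef_rot: [-3.135, 0.001, -1.424]
force: [17.5, 3.2, -8.5]
grip_width: 0.0142
```

Call:
play_rows([
  [[0,0,0,0,0,0,0.4],[0,0,0,0,0,0,0.4],[0,0,0,0,0,0,0.4],[0,0,-1.5,0,0,0,0.4],[0,0,-4,0,0,0,0.4],[0,0,-5,0,0,0,0.4],[0,0,-5,0,0,0,0.4]],
])

```text
time_s: 3.62
ee_pos: [0.4291, -0.3189, 0.1133]
eef_rot: [-3.133, -0.002, -1.424]
force: [0.3, -0.6, -0.2]
grip_width: 0.0377
```

Run:
```python
from h import *
from station import ctrl
c=ctrl.camera("wrist");f=c["frame"];np.savez("w3.npz",**c)
cv2.imwrite("pics/w3.png",cv2.resize(f[90:290,130:390],(780,600),interpolation=cv2.INTER_CUBIC))
```

```text
(no output)
```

View pics/w3.png

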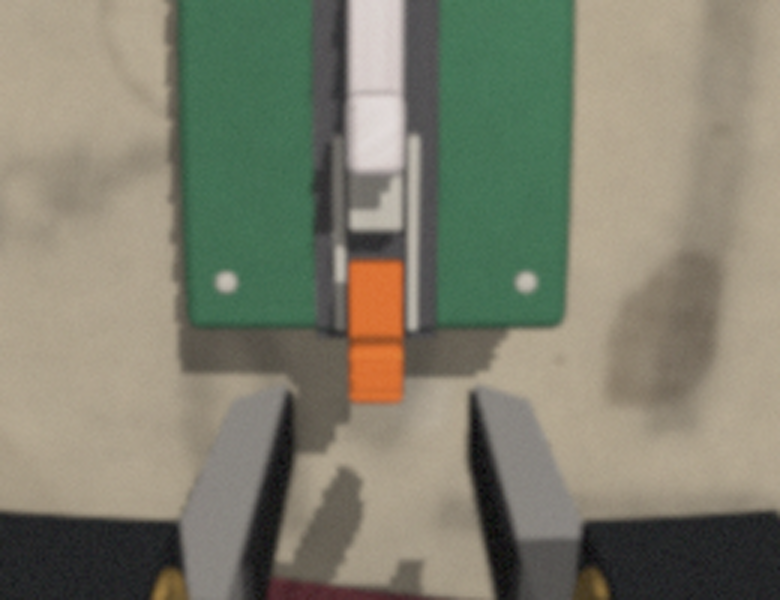

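The tab block is now clear: its top is at (376,372) px, and the toe is uncovered at (375,215). The force rose to 17 N with no further travel, so it is at its stop. Next is the lever position, with the lever block's top at about (376,133).

Run:
```python
from h import *
from station import ctrl
c=dict(np.load("w3.npz"))
for n,u,v,z in[("tab top",376,372,.083),("tabf",376,402,.083),("tabb",376,342,.083),("lever top",376,133,.088),("lev front",376,171,.088),("lev back",376,93,.088)]:
    print(n,fray(c,130+u/3,90+v/3,z).round(4))
o=ctrl.get_obs()
# lever grip at TCP = grip - 19mm
print(row(o,[.489,-.3095,.113],-1.424), row(o,[.489,-.3095,.061],-1.424))
```

```text
tab top [ 0.4303 -0.3182  0.083 ]
tabf [ 0.4223 -0.3194  0.083 ]
tabb [ 0.4381 -0.317   0.083 ]
lever top [ 0.4892 -0.3095  0.088 ]
lev front [ 0.4805 -0.3108  0.088 ]
lev back [ 0.4984 -0.3081  0.088 ]
[-0.0, -6.106, -0.09, -0.008, -0.0, 0.0] [-0.002, -6.066, 5.11, -0.008, -0.0, 0.0]
```

Run:
```python
from h import *
c=dict(np.load("w2.npz"))
for n,u,v,z in[("tabf",377,502,.083),("tabb",377,428,.083),("lev front",377,290,.088),("lev back",377,186,.088)]:
    print(n,fray(c,130+u/3,90+v/3,z).round(4))
```

```text
tabf [ 0.4365 -0.3172  0.083 ]
tabb [ 0.4524 -0.3149  0.083 ]
lev front [ 0.4804 -0.3108  0.088 ]
lev back [ 0.4986 -0.3081  0.088 ]
```

By vision the tab has travelled about 14.4 mm of 16 mm. To be sure it is at the stop I'll re-grip slightly higher with more force and pull again.

Call:
play_rows([
  [[0,0,2,0,0,0,0.4],[0,-0.1,4,0,0,0,0.4],[0,-0.1,5,0,0,0,0.4],[0,-0.1,5,0,0,0,0.4],[0,-0.1,5,0,0,0,0.1],[0,-0.1,5,0,0,0,0.1],[0,-0.1,5,0,0,0,0.1],[0,-0.1,5,0,0,0,0.1]],
], force=30)

```text
time_s: 4.33
ee_pos: [0.4302, -0.3183, 0.0624]
eef_rot: [-3.133, -0.001, -1.424]
force: [-2.8, 21.0, 9.0]
grip_width: 0.0142
```

Call:
play_rows([
  [[0,0.1,0,0,0,0,0.1],[0,0.2,0,0,0,0,0.1],[0,0.3,0,0,0,0,0.1],[0,0.3,0,0,0,0,0.1],[0,0.3,0,0,0,0,0.1]],
])

```text
time_s: 4.75
ee_pos: [0.4298, -0.3178, 0.0625]
eef_rot: [-3.128, -0.001, -1.424]
force: [21.7, 6.2, -12.5]
grip_width: 0.0137
```

22 N moves it no further, so it is at its stop. I'll release, rise and go to the lever.

Call:
play_rows([
  [[0,0,0,0,0,0,0.4],[0,0,0,0,0,0,0.4],[0,0,0,0,0,0,0.4],[0,0,-2,-0.01,0,0,0.4],[0,0,-5,-0.013,0,0,0.4],[0,-3,-5,-0.013,0,0,0.4],[0,-6,-5,-0.013,0,0,0.4],[0,-6,-5,-0.013,0,0,0.4]],
])

```text
time_s: 5.42
ee_pos: [0.4916, -0.3087, 0.1142]
eef_rot: [-3.139, -0.003, -1.423]
force: [-0.3, 0.7, -0.8]
grip_width: 0.0377
```

Run:
```python
from h import *
from station import ctrl
o=ctrl.get_obs();print(o["time_s"],np.round(o["ee_pos"],4),np.round(o["eef_rot"],4))
print(row(o,[.489,-.3095,.061],-1.424))
c=ctrl.camera("wrist");f=c["frame"]
cv2.imwrite("pics/w4.png",cv2.resize(f[90:290,130:390],(780,600),interpolation=cv2.INTER_CUBIC))
```

```text
5.4167 [ 0.4916 -0.3087  0.1142] [-3.1389e+00 -2.8000e-03 -1.4226e+00]
[0.03, 0.287, 5.324, -0.003, -0.003, 0.001]
```

View pics/w4.png

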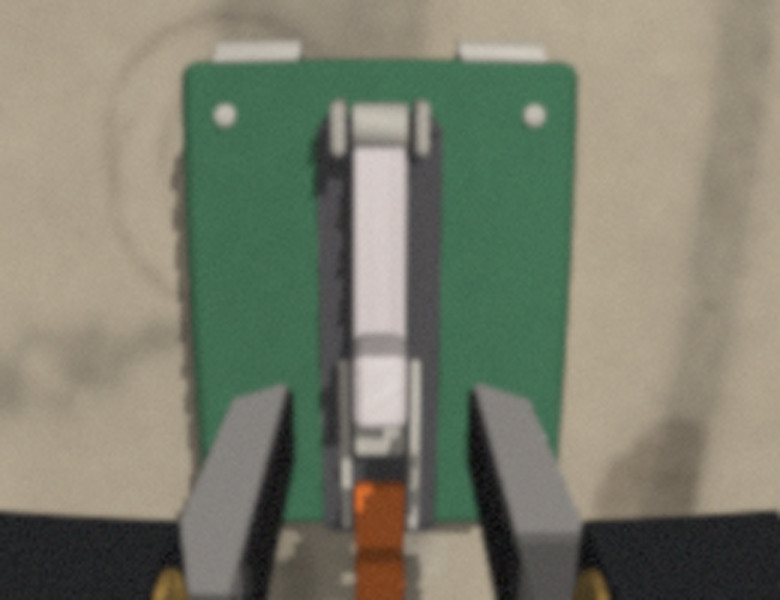

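The gripper is over the lever, whose block top is at (381,392) px and centred between the fingers. Next: descend, grip, lift along the arc.

Call:
play_rows([
  [[0,0.25,2,0,0,0,0.35],[0,0.25,4,0,0,0,0.35],[0,0.25,5.2,0,0,0,0.35],[0,0.25,5.2,0,0,0,0.35],[0,0.25,5.2,0,0,0,0.1],[0,0.25,5.2,0,0,0,0.1],[0,0.25,5.2,0,0,0,0.1],[0,0.25,5.2,0,0,0,0.1],[0,0.25,5.2,0,0,0,0.1]],
], force=15)

```text
time_s: 6.22
ee_pos: [0.4875, -0.3093, 0.0625]
eef_rot: [-3.14, -0.002, -1.422]
force: [-2.1, 2.6, 7.2]
grip_width: 0.0135
```

Call:
play_rows([
  [[0,-0.15,-0.5,0,0,0,0.1],[0,-0.34,-1.09,0,0,0,0.1],[0,-0.6,-1.6,0,0,0,0.1],[0,-0.87,-2.1,0,0,0,0.1],[0,-1.2,-2.57,0,0,0,0.1],[0,-1.56,-3.0,0,0,0,0.1],[0,-1.56,-3.0,0,0,0,0.1]],
])

```text
time_s: 6.8
ee_pos: [0.5037, -0.3069, 0.0936]
eef_rot: [-3.139, -0.003, -1.422]
force: [-3.8, 1.6, 4.9]
grip_width: 0.014
```

Call:
play_rows([
  [[0,-0.4,-0.4,0,0,0,0.1],[0,-0.8,-0.75,0,0,0,0.1],[0,-1.3,-1.05,0,0,0,0.1],[0,-1.8,-1.35,0,0,0,0.1],[0,-2.3,-1.6,0,0,0,0.1],[0,-2.85,-1.8,0,0,0,0.1],[0,-3.4,-1.95,0,0,0,0.1],[0,-3.95,-2.05,0,0,0,0.1],[0,-4.5,-2.1,0,0,0,0.1],[0,-5.1,-2.1,0,0,0,0.1],[0,-5.7,-2.05,0,0,0,0.1],[0,-6.25,-1.95,0,0,0,0.1],[0,-6.4,-1.9,0,0,0,0.1],[0,-6.4,-1.9,0,0,0,0.1]],
])

```text
time_s: 7.97
ee_pos: [0.5684, -0.2973, 0.1134]
eef_rot: [-3.137, -0.004, -1.422]
force: [0.5, 0.6, 6.3]
grip_width: 0.0137
```

Run:
```python
from h import *
from station import ctrl
for n in("wrist","scene"):
    c=ctrl.camera(n);f=c["frame"];np.savez("x5%s.npz"%n,**c)
    cv2.imwrite(f"pics/{n}5.png",cv2.resize(f,(800,600)) if n=="wrist" else cv2.resize(f[90:240,220:420],(800,600),interpolation=cv2.INTER_CUBIC))
```

```text
(no output)
```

View pics/scene5.png

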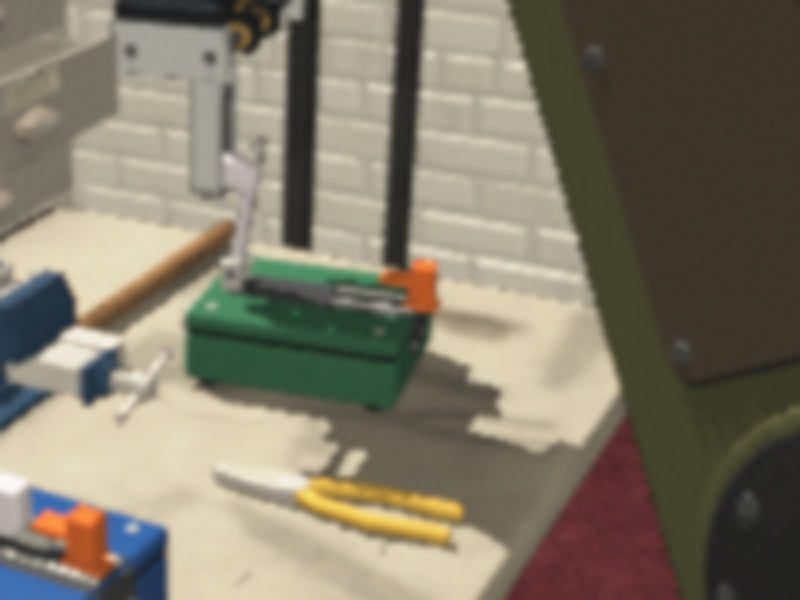

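The scene view shows the lever nearly upright, from (235,275) to (250,150) px, with the tab out and the fingers beside the block. I'll release, back off upward and check the angle.

Call:
play_rows([
  [[0,0,0,0,0,0,0.4],[0,0,0,0,0,0,0.4],[0,0,0,0,0,0,0.4],[0,0,-2,0,0,0,0.4],[0,0,-5,0,0,0,0.4],[0,0,-8,0,0,0,0.4],[0,0,-11,0,0,0,0.4],[0,0,-11,0,0,0,0.4]],
])

```text
time_s: 8.73
ee_pos: [0.5692, -0.2977, 0.2299]
eef_rot: [-3.13, -0.01, -1.422]
force: [0.6, -0.1, 0.9]
grip_width: 0.0377
```

Run:
```python
from h import *
from station import ctrl
c=ctrl.camera("scene");f=c["frame"];np.savez("s6.npz",**c)
X=np.array([np.cos(.146),np.sin(.146),0]);H=np.array([.4892,-.3095,.064])+.064*X
print("hinge",H)
S=lambda p:(np.array(proj(c,p))-[250,100])*8
for a in(75,90,105):
    t=np.radians(a);u=-np.cos(t)*X+np.array([0,0,np.sin(t)]);print(a,S(H).round(),S(H+.064*u).round(),"grip",S(H+.064*u+.014*(np.sin(t)*X+np.cos(t)*np.array([0,0,1]))).round())
cv2.imwrite("pics/s6.png",cv2.resize(f[100:175,250:350],(800,600),interpolation=cv2.INTER_CUBIC))
```

```text
hinge [ 0.5525191  -0.30018916  0.064     ]
75 [228. 444.] [280. 270.] grip [240. 254.]
90 [228. 444.] [231. 258.] grip [189. 253.]
105 [228. 444.] [181. 259.] grip [142. 265.]
```

View pics/s6.png

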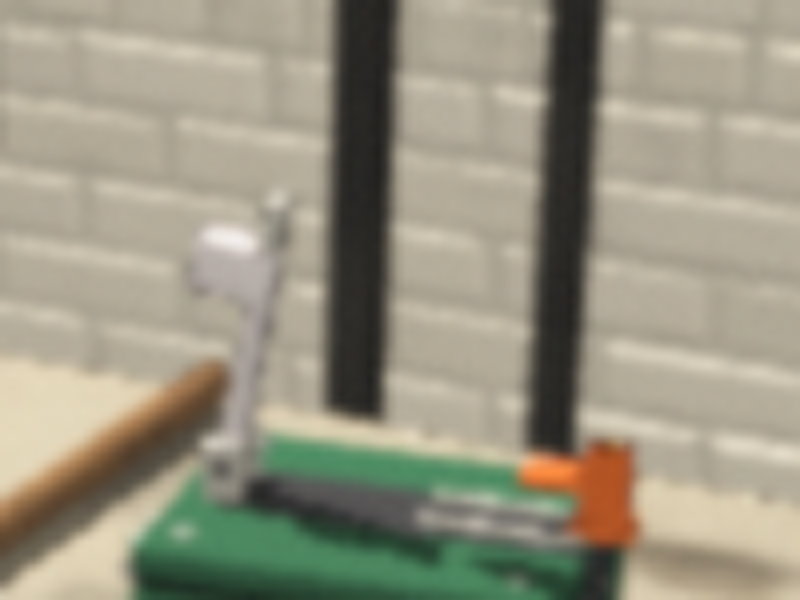

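The lever is free and holds, with its block centre at (235,262) px. Against the projected 75°/90° lines it looks like about 80°, so the pads slid slightly on the block. I'll re-grip more centrally and bring it upright.

Call:
play_rows([
  [[0,0.3,3,-0.01,0,0,0.4],[0,0.6,6.5,-0.01,0,0,0.4],[0,0.6,9.5,-0.01,0,0,0.4],[0,0.6,11.5,-0.01,0,0,0.4],[0,0.6,11.7,-0.01,0,0,0.4],[0,0.6,11.7,-0.01,0,0,0.1],[0,0.6,11.7,-0.01,0,0,0.1],[0,0.6,11.7,-0.01,0,0,0.1],[0,0.6,11.7,-0.01,0,0,0.1]],
], force=25)

```text
time_s: 9.53
ee_pos: [0.5644, -0.2989, 0.111]
eef_rot: [-3.141, -0.008, -1.422]
force: [-2.5, 18.3, 8.7]
grip_width: 0.0142
```

Call:
play_rows([
  [[0,-0.3,0,0,0,0,0.1],[0,-0.6,0.05,0,0,0,0.1],[0,-0.9,0.1,0,0,0,0.1],[0,-1.2,0.15,0,0,0,0.1],[0,-1.2,0.15,0,0,0,0.1]],
])

```text
time_s: 9.95
ee_pos: [0.576, -0.2964, 0.1095]
eef_rot: [3.141, -0.006, -1.421]
force: [-3.3, 4.8, -2.6]
grip_width: 0.0136
```

Call:
play_rows([
  [[0,0,0,0,0,0,0.4],[0,0,0,0,0,0,0.4],[0,0,0,0,0,0,0.4],[0,0,-2,0,0,0,0.4],[0,0,-5,0,0,0,0.4],[0,0,-8,0,0,0,0.4],[0,0,-11,0,0,0,0.4],[0,0,-11,0,0,0,0.4]],
])

```text
time_s: 10.62
ee_pos: [0.5775, -0.2966, 0.2267]
eef_rot: [-3.134, -0.013, -1.421]
force: [0.4, 0.2, 0.7]
grip_width: 0.0376
```

Run:
```python
from h import *
from station import ctrl
c=ctrl.camera("scene");f=c["frame"];np.savez("s7.npz",**c)
a=cv2.resize(f[100:175,250:350],(800,600),interpolation=cv2.INTER_CUBIC)
b=cv2.imread("pics/s6.png");cv2.imwrite("pics/s7.png",np.hstack([b[150:550,130:530],a[150:550,130:530]]))
```

```text
(no output)
```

View pics/s7.png

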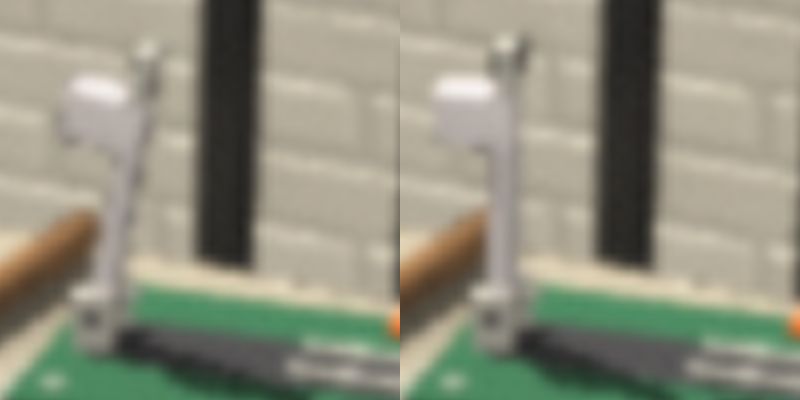

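The lever now stands vertical: bar from (505,290) to (503,150) px, where the projection predicts a near-vertical line at 90°. Last, a numeric check on the tab travel and on the blue case.

Run:
```python
from h import *
from station import ctrl
def meas(c,tag,fn=fray):
    h=cv2.cvtColor(c["frame"],cv2.COLOR_BGR2HSV)
    m=cv2.inRange(h,(4,120,60),(18,255,255));m[240:]=0;m[:, :200]=0;m[:, 330:]=0
    k=big(m);x,y,w,hh=cv2.boundingRect(k);print(tag,(x,y,w,hh),fn(c,x+w/2,y+hh,.083).round(4))
meas(dict(np.load("w1.npz")),"w1");meas(dict(np.load("w2.npz")),"w2");meas(dict(np.load("w3.npz")),"w3")
c=ctrl.camera("wrist");meas(c,"now")
t0=dict(np.load("top0.npz"));s0=dict(np.load("scene0.npz"));s=ctrl.camera("scene")
for n,c in(("s0",s0),("s",s)):
    h=cv2.cvtColor(c["frame"],cv2.COLOR_BGR2HSV);m=cv2.inRange(h,(4,140,100),(18,255,255))
    for nm,(a,b,d,e) in dict(green=(145,180,290,340),blue=(205,250,215,260)).items():
        M=cv2.moments(m[a:b,d:e],True);print(n,nm,M["m00"],M["m10"]/M["m00"]+d,M["m01"]/M["m00"]+a)
f=192/np.tan(np.radians(float(s["fovy"]))/2)
P=np.array([.4445,-.316,.078]);X=np.array([.989,.146,0])
print(np.array(proj(s,P)),np.array(proj(s,P-.016*X)))
```

```text
w1 (254, 167, 16, 39) [ 0.4353 -0.318   0.083 ]
w2 (243, 196, 25, 44) [ 0.4478 -0.3155  0.083 ]
w3 (246, 176, 19, 49) [ 0.4215 -0.3196  0.083 ]
now (322, 120, 8, 8) [ 0.6481 -0.3643  0.083 ]
s0 green 108.0 318.14814814814815 159.52777777777777
s0 blue 193.0 239.40932642487047 224.2279792746114
s green 100.0 323.74 161.13
s blue 192.0 239.42708333333334 224.24479166666666
[319.67957479 155.82699045] [325.94378801 156.63111546]
```

Both views put the tab's travel at about 14.5 mm, 1.5 mm short of the stated 16. Blue is unmoved. There is plenty of time, so I'll make one more, better aligned pull.

Run:
```python
from h import *
from station import ctrl
o=ctrl.get_obs();print(o["time_s"],row(o,[.43,-.3182,.225],-1.424),row(o,[.43,-.3182,.059],-1.424))
```

```text
10.7667 [0.064, 14.748, -0.581, 0.001, -0.007, 0.003] [-0.044, 14.739, 16.019, 0.001, -0.007, 0.003]
```

Call:
play_rows([
  [[0,3,-0.5,0,0,0,0.4],[0,6,-0.5,0,0,0,0.4],[0,9,-0.5,0,-0.007,0,0.4],[0,12,-0.5,0,-0.007,0,0.4],[0,14.7,-0.5,0,-0.007,0,0.4],[0,14.7,0,0,-0.007,0,0.4],[0,14.7,3,0,-0.007,0,0.4],[0,14.7,6,0,-0.007,0,0.4],[0,14.7,9,0,-0.007,0,0.4],[0,14.7,12,0,-0.007,0,0.4],[0,14.7,14.5,0,-0.007,0,0.4],[0,14.7,15.8,0,-0.007,0,0.4],[0,14.7,15.8,0,-0.007,0,0.4]],
], force=25)

```text
time_s: 11.85
ee_pos: [0.429, -0.317, 0.057]
eef_rot: [3.137, 0.006, -1.421]
force: [-0.6, 0.1, 0.5]
grip_width: 0.0373
```

Run:
```python
from h import *
from station import ctrl
c=ctrl.camera("wrist");f=c["frame"];np.savez("w8.npz",**c)
cv2.imwrite("pics/w8.png",cv2.resize(f[90:290,130:390],(780,600),interpolation=cv2.INTER_CUBIC))
```

```text
(no output)
```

View pics/w8.png

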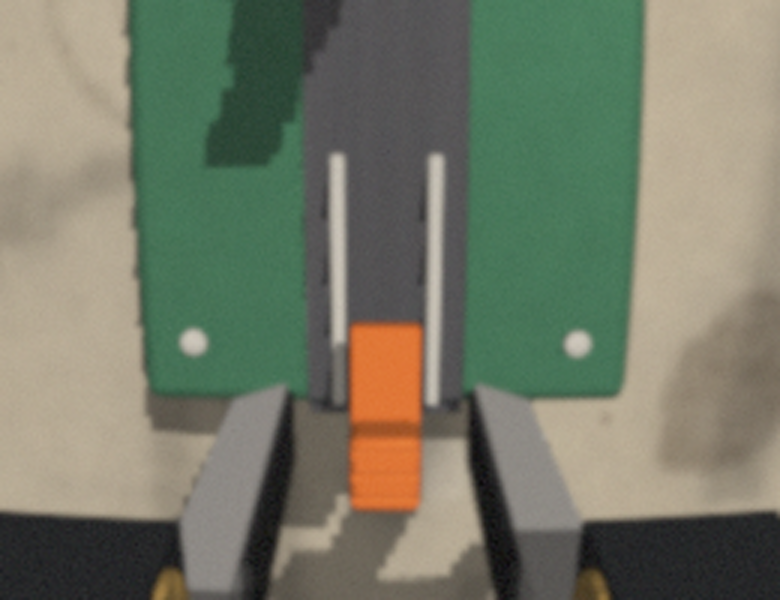

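The tab block is at (385,470) px, centred between the fingers, and nothing is in the way. I'll pull again along the case axis.

Call:
play_rows([
  [[0,0,0,0,0,0,0.1],[0,0,0,0,0,0,0.1],[0,0,0,0,0,0,0.1],[0,0,0,0,0,0,0.1],[0,0,0,0,0,0,0.1]],
])

```text
time_s: 12.32
ee_pos: [0.4301, -0.3177, 0.0599]
eef_rot: [3.139, 0.003, -1.421]
force: [-0.9, 2.8, 5.9]
grip_width: 0.0137
```

Call:
play_rows([
  [[0,0.15,0,0,0,0,0.1],[0,0.3,0,0,0,0,0.1],[0,0.4,0,0,0,0,0.1],[0,0.4,0,0,0,0,0.1],[0,0.4,0,0,0,0,0.1]],
])

```text
time_s: 12.73
ee_pos: [0.4294, -0.3178, 0.0601]
eef_rot: [-3.137, 0.001, -1.421]
force: [27.5, 3.7, -15.1]
grip_width: 0.0138
```

Call:
play_rows([
  [[0,0,0,0,0,0,0.4],[0,0,0,0,0,0,0.4],[0,0,0,0,0,0,0.4]],
])

```text
time_s: 12.98
ee_pos: [0.4292, -0.3179, 0.0602]
eef_rot: [-3.137, 0.001, -1.421]
force: [-0.7, -0.1, 0.8]
grip_width: 0.0305
```

Run:
```python
from h import *
from station import ctrl
c=ctrl.camera("wrist");np.savez("w9.npz",**c)
def edges(n):
    c=dict(np.load(n));h=cv2.cvtColor(c["frame"],cv2.COLOR_BGR2HSV)
    m=cv2.inRange(h,(4,120,60),(18,255,255))[100:290,243:270]
    M=(m>0).sum(1)>10;v=np.flatnonzero(M)
    # first contiguous run
    e=v[0]
    while e+1<len(M) and M[e+1]:e+=1
    u=256+ (np.mean(np.nonzero(m[v[0]:e])[1])-13)
    return fray(c,u,e+101,.083).round(4),e+101
for n in("w1.npz","w2.npz","w3.npz","w8.npz","w9.npz"):print(n,edges(n))
```

```text
w1.npz (array([ 0.4352, -0.3171,  0.083 ]), np.int64(206))
w2.npz (array([ 0.4361, -0.3171,  0.083 ]), np.int64(258))
w3.npz (array([ 0.4223, -0.3191,  0.083 ]), np.int64(224))
w8.npz (array([ 0.4212, -0.3191,  0.083 ]), np.int64(261))
w9.npz (array([ 0.4215, -0.3192,  0.083 ]), np.int64(258))
```

27.5 N moves it no further, so this is the end of travel. I'll retreat straight up.

Call:
play_rows([
  [[0,0,0,0,0,0,0.4],[0,0,-2,0,0,0,0.4],[0,0,-5,0,0,0,0.4],[0,0,-9,0,0,0,0.4],[0,0,-13,0,0,0,0.4],[0,0,-17,0,0,0,0.4],[0,0,-17,0,0,0,0.4],[0,0,-17,0,0,0,0.4]],
])

```text
time_s: 13.7
ee_pos: [0.4287, -0.3188, 0.2321]
eef_rot: [-3.135, -0.002, -1.422]
force: [-0.1, 1.0, -0.9]
grip_width: 0.0375
```

Run:
```python
from h import *
from station import ctrl
c=ctrl.camera("scene");f=c["frame"]
cv2.imwrite("pics/s9.png",cv2.resize(f[100:280,160:400],(800,600),interpolation=cv2.INTER_CUBIC))
```

```text
(no output)
```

View pics/s9.png

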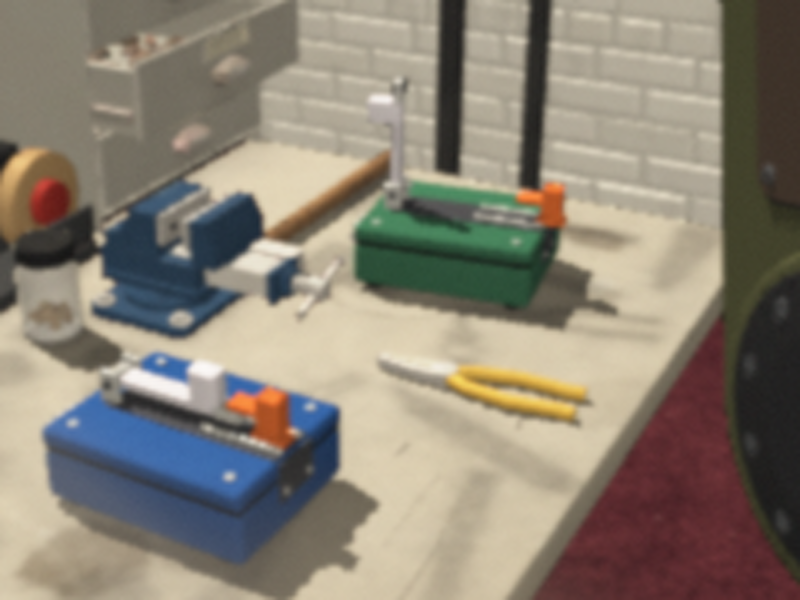

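The lever stands upright at (397,140) px, the green tab is out at (553,205), and the blue case is untouched with its tab home at (272,415). The gripper is clear of everything, so I'm handing in.

```bash
python3 -c "
from station import ctrl
print(ctrl.hand_in())"
```

```text
the job is handed in; nothing more can be done
None
```

I unlatched the green case: its safety tab is pulled out to its stop, and the latch lever stands upright and released. The blue case was never touched. I handed the job in at about 13.8 s, with the gripper clear and raised above the case.

- **Lever:** my first lift left it at about 80° because the pads slid a little on the block. I gripped it again and brought it upright. The last scene pictures show it vertical to within a few degrees and holding by itself.
- **Tab (measurements disagree):** the pictures put its travel at about 14.5 mm and the arm's own motion at about 15 mm, against the stated 16 mm. I pulled it twice more, once before lifting the latch and once after. Neither pull moved it, at 22 N and 27.5 N against a stated friction of 1.5 N, so I took that as its end stop. Either reading is well past the 10 mm that frees the latch.
- **Blue case:** its tab shows no shift in the scene camera.

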